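Rack two sample vials, then free and hold up the warmer's lid

ROBOT

A 7-joint arm with a two-finger parallel gripper is mounted at the origin on the work surface. World frame = base frame: x ahead of the robot, y to its left, z up, the work surface at z = 0. Lengths are in m, angles in rad, forces in N, time in s.
With the tool pointing down it reaches from about 0.4 to 0.85 m from the base axis. Payload 4.5 kg.
Tool frame: the origin (TCP) lies midway between the tips of the shut fingers; the grasp point (between the pads) lies bot.grasp_offset behind it (bot.grasp_offset is the distance from the TCP to the grasp point, in m); x points along the fingers, z is the direction in which the jaws open and shut, and the axes are right-handed (so a half turn about x gives the same grasp; the last joint's range is limited). The gripper opens to 85 mm and grips with 20 to 120 N. Pads are 22 mm wide; open, the fingers measure 114 mm over their backs; the gripper's body (76 mm by 85 mm) begins 54 mm behind the grasp point. The pads swing forward as they close: fully open they stand 13 mm farther back than shut.
Start: joints at [1.228, 0.689, -0.195, 1.565, 0.157, 0.902, -0.215], TCP at [0.23, -0.581, 0.231] pointing down, gripper open.
Joint ranges: [-3.01, 3.01], [-0.46, 2.08], [-1.47, 1.51], [0.13, 2.56], [-1, 4.14], [0.04, 2.09], [-2.66, 2.66]. Speed limits (rad/s): [2.57, 2.57, 3.14, 3.14, 3.14, 3.14, 3.14].

INTERFACE

Orientations are given as a rotation vector (axis times angle).
In Python, from workcell import get_state, read_camera, bot gives the robot as it stands. The module is installed in compiled form; this text tells all that it offers.
- The arm moves only by the tool servo_tool, never from a script. Its arguments are lists of equal length, an entry for each row: "delta_pos": the shift along the world's x, y, z in cm, a list of three; "yaw": the turn about the world's z in rad; "fingers": the closure, from 0 (fully open) to 1 (shut). In form: {"delta_pos": [[x, y, z], ...], "yaw": [yaw, ...], "fingers": [fingers, ...]}. A call has 1 to 8 rows; each row shifts and turns the commanded pose from where the row before left it; what a row does not reach is not made up. A row lasts 1/10 s, in which the tool goes at most 50 mm and 8.59 degrees, less where a joint would pass 70% of its speed; a pose out of reach is approached as far as the arm can. A call with a gripper value outside its range is refused whole. The fingers move at their own pace and stop on an object; "grip_force" is the grip in N (left out, the last holds). Time passes only in rows, so rows that do not move let the fingers close. It gives the time, the measured TCP pose, the force and the opening at its end, in the units of the state.
- get_state(): the state, without advancing time (a new reading comes with each control period).
- read_camera(name): name is "side" or "top"; returns a dict with "pixels" (480x640x3 uint8, blue, green, red), "fx", "fy", "cx", "cy" (pixels), "rvec" (rotation vector, rad) and "tvec" (3), from world to camera coordinates, as OpenCV has them. Camera axes: x right, y down, z forward; pixel columns grow to the right and rows downward; lengths in m; the calibration is good to about 2 mm. A picture is of the moment at which its call begins. There is no depth.
- bot.job_done(): hands the job in, once; it reports no verdict.
The state is a dict: "time": time; "q": joint angles; "joint_vel": joint speeds; "tau": joint torques, N m; "ee_pos": TCP position; "orientation": TCP orientation; "wrist_force": force on the tool from outside, world axes, zero at the start; "wrist_torque": the same for the moment, N m; "width": finger opening in m.
Only numpy, scipy, OpenCV 4.12 (cv2) and the standard library are available. Lean on these libraries where they do the work, as an engineer would, in place of code of your own. Each camera call takes 0.05 s, during which the arm holds its last target.

TASK

Stand the two capped sample vials in empty pockets of the green rack, one to a pocket, pushed or dropped fully home. Then, before touching the orange tab, tug the sample warmer's blue lid up to learn whether its catch holds it; if it does, slide the orange tab away from the lid to free it. Swing the lid up to about 60 degrees and finish while still holding it there, so that a colleague can load the warmer; leave the beaker, the petri dish and the stain jar where they are.

Things in the scene. Friction and masses are not known exactly. Their poses are not given: they have to be found in the camera images.
- vial_a_mid (a point): centre (half-way up) of a loose straight round amber vial with a red cap: 24 mm diameter, 75 mm tall over the cap, 45 g, standing upright on the bench; z axis = its own axis
- vial_b_mid (a point): the same for the other vial, equal but with a yellow cap
- rack: green plastic rack fixed to the bench, 55 mm (its x) by 165 mm (its y), 45 mm high; origin at the centre of its underside; three pockets in a row along its y axis, 52 mm apart. Every pocket starts empty
- rack_hole0 (a point): centre of a pocket's mouth, on the rack's top face, 45 mm above the bench: round, 27 mm wide with a 2 mm chamfer, 32 mm deep. A vial fully home stands with its foot 32 mm below the mouth, its top 43 mm above it and its centre 5.5 mm above it. This pocket lies at rack y = -52 mm
- rack_hole1 (a point): the middle pocket's mouth, alike
- rack_hole2 (a point): the mouth of the pocket at rack y = +52 mm, alike
- warmer: white bench-top sample warmer, fixed; origin at the centre of the underside of its heated chamber; x points away from its front, y to its left as seen from its front, z up. The chamber is 200 by 200 mm, its rim 110 mm high, closed by the blue lid (192 by 196 mm, 12 mm thick, top 122 mm above the bench). Along the chamber's right side (warmer y from -100 to -170 mm) runs the catch deck, its flat top 120 mm above the bench
- lid (a joint): angle of the blue lid about its hinge, rad: 0 shut, grows as the lid opens upward, stop at 1.6. The lid weighs 0.42 kg (lifting it at the handle takes about 3 N) and falls shut when let go below about 1.4. Inside, a hidden catch may or may not be holding it; this cannot be seen. Caught, the lid has play: it lifts about 0.03 rad (5 mm at the handle) and then stops hard; free, it goes on up
- handle_mid (a point): middle of the lid's handle: a straight round steel bar 10 mm in diameter running along the warmer's y axis, 100 mm clear between its two posts, which hold the bar's axis 50 mm clear of the lid's top, near the lid's front edge. It moves with the lid; with the lid shut it lies 168 mm in front of the hinge line and 62 mm above it (172 mm above the bench). Held between two pads it can turn, so the gripper need not tilt with the lid
- lid_hinge (a point): middle of the lid's hinge line, which runs along the warmer's y axis at the far upper rim: warmer x = +92 mm, 110 mm above the bench
- tab_mid (a point): centre of the orange release tab, an upright fin 12 mm thick (warmer y), 34 mm long (warmer x) and 33 mm high that stands on the catch deck from 1 to 34 mm above it (centre 137 mm above the bench). Moves with the tab
- tab (a joint): travel of the orange tab away from the lid (towards warmer -y), m: 0 at the start, stop at 0.022; sliding it takes about 5 N, it stays where it is left. Drawn more than about 0.015 it has surely freed the lid
- beaker: loose glass beaker, 68 mm wide, 85 mm tall, origin at the centre of its underside; to be left alone
- petri: loose closed petri dish, 90 mm wide, 15 mm tall, origin at the centre of its underside; to be left alone
- stain: loose amber stain jar with a black lid, 48 mm wide, 95 mm tall, origin at the centre of its underside; to be left alone

How it is judged:
On the way, in this order (a step that is already met when the one before it is completed fails the run):
1. both vials stand fully home in pockets of the rack, let go (((horizontal distance between vial_a_mid and rack_hole0 below 0.004 m and z of vial_a_mid in the frame of rack_hole0 below 0.009 m) or (horizontal distance between vial_a_mid and rack_hole1 below 0.004 m and z of vial_a_mid in the frame of rack_hole1 below 0.009 m) or (horizontal distance between vial_a_mid and rack_hole2 below 0.004 m and z of vial_a_mid in the frame of rack_hole2 below 0.009 m)) and angle between each of vial_a_mid, vial_b_mid's own z axis and vertical below 0.13 rad and contact force between the fingers and vial_a below 0.2 N and ((horizontal distance between vial_b_mid and rack_hole0 below 0.004 m and z of vial_b_mid in the frame of rack_hole0 below 0.009 m) or (horizontal distance between vial_b_mid and rack_hole1 below 0.004 m and z of vial_b_mid in the frame of rack_hole1 below 0.009 m) or (horizontal distance between vial_b_mid and rack_hole2 below 0.004 m and z of vial_b_mid in the frame of rack_hole2 below 0.009 m)) and contact force between the fingers and vial_b below 0.2 N), for 0.2 s.
2. the lid is tugged up a little (over 0.015 rad) while the orange tab is still unmoved (under 5 mm) (value of joint lid above 0.015 rad and value of joint tab below 0.005 m), for 0.1 s.
At the end, for the whole second after the job is handed in: Both vials stand upright (0.13 rad), let go, in rack pockets, within 4 mm of the pocket axis and 3.5 mm of fully home; the lid stands still (under 0.1 rad/s) 45 to 75 degrees open (0.78 to 1.31 rad), held up by the fingers (contact over 0.5 N) (all of step 1 and value of joint lid between 0.78 and 1.31 rad and velocity of joint lid between -0.1 and 0.1 rad/s and contact force between the fingers and lid above 0.5 N); the arm keeps its last pose, push and grip.
It fails at once if the beaker is moved by more than 25 mm or tipped (distance of beaker from where it was at the start of the episode above 0.025 m or angle between beaker's own z axis and vertical above 0.3 rad).
It fails at once if the petri dish is moved by more than 25 mm or tipped (distance of petri from where it was at the start of the episode above 0.025 m or angle between petri's own z axis and vertical above 0.3 rad).
It fails at once if the stain jar is moved by more than 25 mm or tipped (distance of stain from where it was at the start of the episode above 0.025 m or angle between stain's own z axis and vertical above 0.3 rad).
It also fails if it takes over 72 s, if anything falls off the work surface, if the arm or the gripper's body presses on something with over 40 N, if the wrist force passes 120 N, or if a joint passes its speed limit or range.

## Working session

There is one attempt and no reset: what is moved stays moved. The work goes in short steps, Python scripts to look and compute and a tool call to move; the robot and the scene stay as the last step left them, time stands still between calls to the robot, and variables do not carry over. Pictures are saved under pics/ and viewed, and the job is handed in when it is done.

Besides the shell and the picture viewer there is one more tool, called after "Request:" as name([rows], argument=value, ...), one row to a line, values as JSON. servo_tool: Moves the arm, as the interface text tells. Its arguments: {"type":"object","properties":{"delta_pos":{"type":"array","items":{"type":"array","items":{"type":"number"}}},"yaw":{"type":"array","items":{"type":"number"}},"fingers":{"type":"array","items":{"type":"number"}},"grip_force":{"type":"number"}},"required":["delta_pos","yaw","fingers"]}

```bash
mkdir -p pics; ls
python3 - <<'E'
from workcell import get_state, read_camera, bot
import cv2
s=get_state()
for k in s: print(k,s[k])
print(bot.grasp_offset)
for n in("side","top"):
    c=read_camera(n); cv2.imwrite(f"pics/{n}0.png",c["pixels"]); print(n,{k:c[k] for k in c if k!="pixels"})
E
```

```text
pics
time 0.0
q [ 1.22781244  0.69004567 -0.19451557  1.56644554  0.15729957  0.90248579
 -0.21511197]
joint_vel [ 2.33860281e-04  3.85675529e-04 -1.81628958e-04  2.85596792e-05
 -1.04895512e-03 -6.44227830e-04  1.39517605e-03]
tau [-4.80871477e-04 -5.39601660e+01 -1.26658402e+00 -1.58538973e+01
  9.08266869e-03  9.52550123e-03  8.09280664e-06]
ee_pos [ 0.22964899 -0.58051985  0.23041856]
orientation [ 0.92832201  1.36601076 -0.92666979]
wrist_force [-0.38077473 -0.34296281  0.44390254]
wrist_torque [-0.01915498  0.00698733 -0.03996219]
width 0.08547898787386463
0.0187
side {'fx': 524.4835951711906, 'fy': 524.4835951711906, 'cx': 320.9951515555913, 'cy': 248.58023818166635, 'rvec': array([ 0.95009822, -2.28813418,  1.23256547]), 'tvec': array([0.3642927 , 0.34283881, 0.76765194])}
top {'fx': 559.6243254329845, 'fy': 559.6243254329845, 'cx': 321.51933263038916, 'cy': 239.27505855880756, 'rvec': array([ 2.17614467, -2.17479727,  0.10165419]), 'tvec': array([-0.07509366,  0.57750096,  1.34785234])}
```

View pics/side0.png

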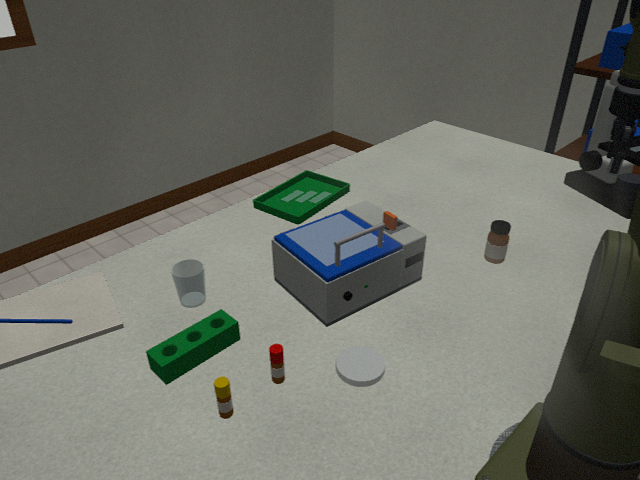

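View pics/top0.png

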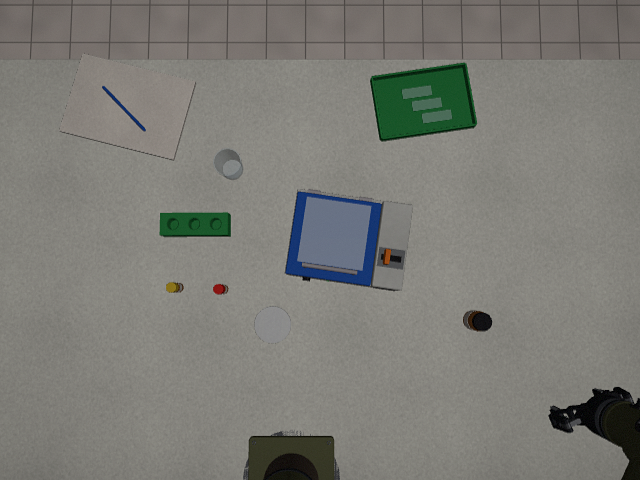

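The side view shows the red cap at (277,350), the yellow cap at (222,383), the rack around (195,345) and the tab at (390,220). The top view shows the caps at (220,289) and (174,287), the rack at (195,224) and the tab at (388,257). I'll enlarge both.

Run:
```python
import cv2
t=cv2.imread("pics/top0.png"); s=cv2.imread("pics/side0.png")
def crop(im,x,y,w,h,k,n):
    cv2.imwrite("pics/"+n,cv2.resize(im[y:y+h,x:x+w],None,fx=k,fy=k,interpolation=cv2.INTER_CUBIC))
crop(t,150,200,100,100,6,"t_rack.png")
crop(t,275,180,150,120,5,"t_warm.png")
crop(s,140,300,160,120,5,"s_rack.png")
crop(s,265,190,170,140,4.5,"s_warm.png")
```

```text
(no output)
```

View pics/t_rack.png

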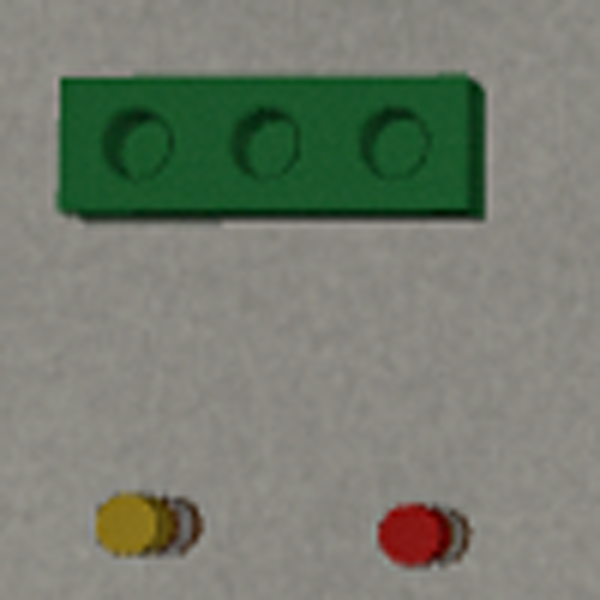

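View pics/t_warm.png

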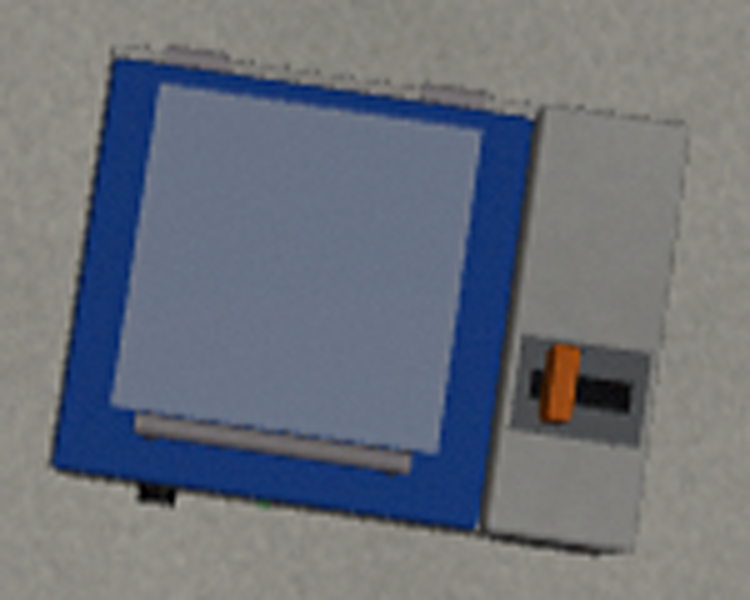

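View pics/s_rack.png

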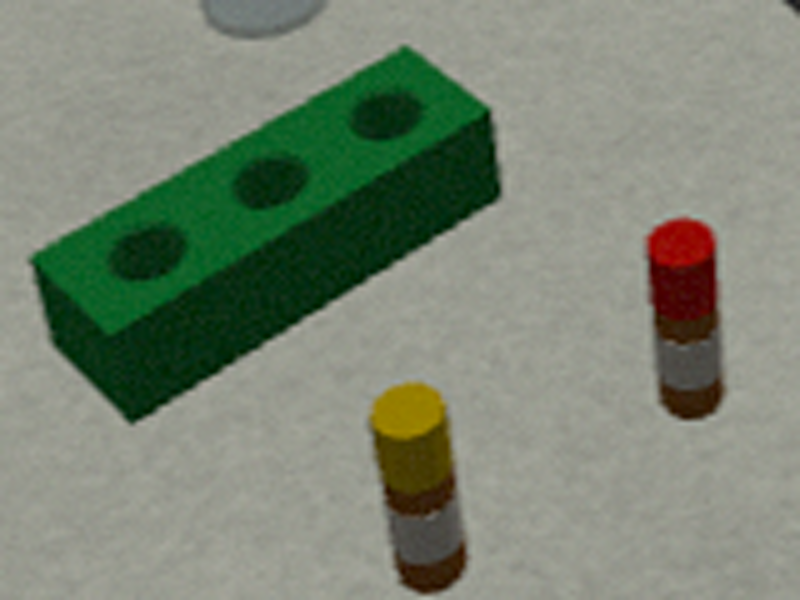

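View pics/s_warm.png

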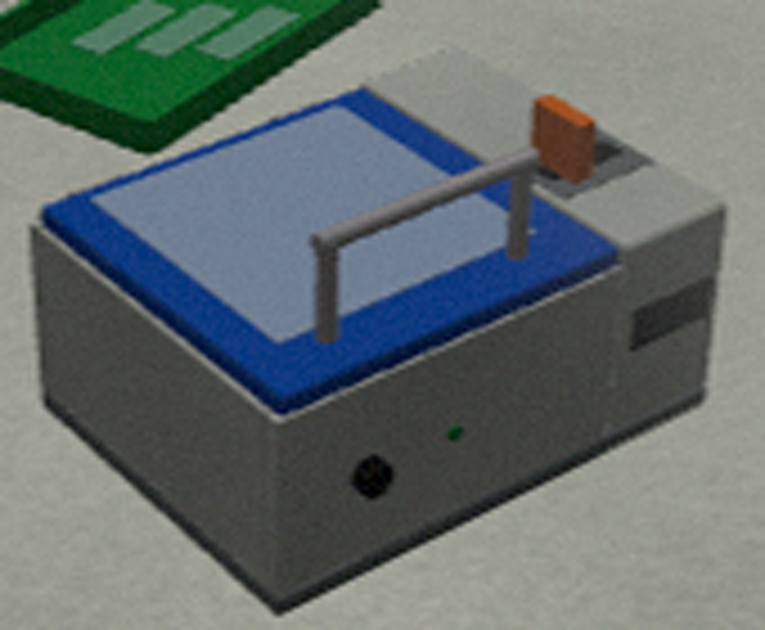

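The enlarged crops give:
- **Top:** cap centres in crop pixels are yellow (127,525) and red (411,535). The pocket mouths are at x=138, 267 and 396, y=144. Lid corners are at (112,58), (537,120), (478,530) and (52,466), and the bar runs (138,427) to (408,463).
- **Side:** mouths are at (148,252), (270,182) and (387,116). Caps are at (409,411) and (682,243), and the bar runs (320,241) to (532,157).

```bash
cat > h.py <<'E'
import numpy as np, cv2
CAL={"side":(524.4836,320.9952,248.5802,[ 0.95009822,-2.28813418,1.23256547],[0.3642927,0.34283881,0.76765194]),
"top":(559.6243,321.5193,239.2751,[2.17614467,-2.17479727,0.10165419],[-0.07509366,0.57750096,1.34785234])}
def ray(n,u,v):
    f,cx,cy,r,t=CAL[n]; R=cv2.Rodrigues(np.array(r))[0]; t=np.array(t)
    return -R.T@t, R.T@np.array([(u-cx)/f,(v-cy)/f,1])
def onz(n,u,v,z):
    c,d=ray(n,u,v); return c+d*(z-c[2])/d[2]
def proj(n,P):
    f,cx,cy,r,t=CAL[n]; R=cv2.Rodrigues(np.array(r))[0]; p=R@np.array(P)+np.array(t); return f*p[0]/p[2]+cx,f*p[1]/p[2]+cy
def tri(a,b):
    A=0;y=0
    for c,d in(a,b):
        d=d/np.linalg.norm(d);M=np.eye(3)-np.outer(d,d);A=A+M;y=y+M@c
    return np.linalg.solve(A,y)
def cr(p,x,y,k): return x+(p[0]+.5)/k-.5, y+(p[1]+.5)/k-.5
E
python3 - <<'E'
from h import *
np.set_printoptions(precision=4,suppress=True)
T=lambda p:cr(p,150,200,6); S=lambda p:cr(p,140,300,5)
TW=lambda p:cr(p,275,180,5); SW=lambda p:cr(p,265,190,4.5)
for n,a,b,z in[("yel",(127,525),(409,411),.075),("red",(411,535),(682,243),.075),("hL",(138,144),(148,252),.045),("hM",(267,144),(270,182),.045),("hR",(396,144),(387,116),.045)]:
    print(n,onz("top",*T(a),z)[:2],onz("side",*S(b),z)[:2],tri(ray("top",*T(a)),ray("side",*S(b))))
for p in[(61,77),(469,76),(470,212),(61,211)]: print("rk",onz("top",*T(p),.045)[:2])
for p in[(35,261),(405,46),(490,110),(110,333)]: print("rkS",onz("side",*S(p),.045)[:2])
for a,b in[((112,58),(45,215)),((537,120),(362,88)),((478,530),(618,265)),((52,466),(283,405))]:
    print("lid",onz("top",*TW(a),.122)[:2],onz("side",*SW(b),.122)[:2])
for a,b in[((138,427),(320,241)),((408,463),(532,157))]:
    print("bar",onz("top",*TW(a),.172)[:2],onz("side",*SW(b),.172)[:2],tri(ray("top",*TW(a)),ray("side",*SW(b))))
for p in[(556,346),(580,346),(571,420),(546,420)]: print("tab",onz("top",*TW(p),.154)[:2])
for p in[(535,99),(553,95),(595,123),(577,131)]: print("tabS",onz("side",*SW(p),.154)[:2])
for n,p in(("petri",(272,324)),("stain",(480,321)),("beak",(230,165))): print(n,onz("top",*p,.0)[:2])
E
```

```text
yel [0.4601 0.2795] [0.4593 0.2809] [0.4602 0.28   0.0736]
red [0.4562 0.1683] [0.4553 0.1698] [0.4564 0.1687 0.0735]
hL [0.6138 0.2869] [0.6124 0.2889] [0.6143 0.2877 0.0428]
hM [0.6139 0.2347] [0.6126 0.2375] [0.6146 0.2358 0.0425]
hR [0.6139 0.1825] [0.6122 0.1855] [0.6146 0.1835 0.0422]
rk [0.6412 0.3188]
rk [0.6417 0.1534]
rk [0.5863 0.1522]
rk [0.5866 0.3173]
rkS [0.6371 0.3198]
rkS [0.6415 0.1561]
rkS [0.5871 0.1556]
rkS [0.5869 0.3192]
lid [ 0.6799 -0.018 ] [ 0.6715 -0.0148]
lid [ 0.6512 -0.2135] [ 0.6496 -0.2095]
lid [ 0.4634 -0.185 ] [ 0.4536 -0.17  ]
lid [0.4922 0.0084] [0.4867 0.0127]
bar [ 0.5077 -0.0323] [ 0.5098 -0.0329] [ 0.5081 -0.0319  0.1732]
bar [ 0.4921 -0.1502] [ 0.4908 -0.1496] [ 0.4919 -0.1504  0.1712]
tab [ 0.5447 -0.2175]
tab [ 0.5447 -0.2282]
tab [ 0.5118 -0.2238]
tab [ 0.5118 -0.2127]
tabS [ 0.5437 -0.2172]
tabS [ 0.5401 -0.2263]
tabS [ 0.5087 -0.2191]
tabS [ 0.51   -0.2072]
petri [0.3699 0.0474]
stain [ 0.3774 -0.4666]
beak [0.7688 0.1572]
```

```bash
cat >> h.py <<'E'
def st():
    from workcell import get_state
    s=get_state(); R=cv2.Rodrigues(np.array(s["orientation"]))[0]
    np.set_printoptions(precision=4,suppress=True)
    print(s["time"],"ee",s["ee_pos"],"x",R[:,0],"z",R[:,2],"jawyaw",np.arctan2(R[1,2],R[0,2]),"F",s["wrist_force"],"w",s["width"],"q",s["q"])
    return s
E
python3 -c "
from h import *; st()"
```

```text
0.1 ee [ 0.2297 -0.5806  0.2305] x [-0.0007  0.0015 -1.    ] z [ 0.3679 -0.9299 -0.0017] jawyaw -1.1940092342331865 F [0.3247 0.4528 0.7629] w 0.08536221742191512 q [ 1.2278  0.6899 -0.1945  1.5662  0.1573  0.9025 -0.2151]
```

Request:
servo_tool([
  [3.4, 3.5, 0.2],
  [3.4, 3.5, 0.2],
  [3.4, 3.5, 0.2],
  [3.4, 3.5, 0.2],
  [3.4, 3.5, 0.2],
  [3.4, 3.5, 0.2],
  [3.4, 3.5, 0.2],
  [3.4, 3.5, 0.2],
], yaw=[0.075, 0.075, 0.075, 0.075, 0.075, 0.075, 0.075, 0.075], fingers=[0.1, 0.1, 0.1, 0.1, 0.1, 0.1, 0.1, 0.1], grip_force=30)

```text
time: 0.9
ee_pos: [0.5028, -0.2996, 0.2471]
orientation: [0.463, 1.521, -0.463]
wrist_force: [0.3, -1.3, -1.1]
width: 0.0769
```

Request:
servo_tool([
  [0, 4.5, 0],
  [0, 4.5, 0],
  [0, 4.5, 0],
  [0, 4.5, 0],
  [0, 4.5, 0],
  [-1, 4.5, 0],
  [-1, 4.5, 0],
  [-1, 4.5, 0],
], yaw=[0.074, 0.074, 0.074, 0.074, 0.074, 0.074, 0.074, 0.074], fingers=[0.1, 0.1, 0.1, 0.1, 0.1, 0.1, 0.1, 0.1])

```text
time: 1.7
ee_pos: [0.4712, 0.0604, 0.2471]
orientation: [-0.001, 1.571, 0.001]
wrist_force: [1.6, 0.6, -0.3]
width: 0.0771
```

```bash
python3 -c "
from h import *; st()"
```

```text
1.7 ee [0.4712 0.0604 0.2471] x [-0.0003 -0.0001 -1.    ] z [ 1.      0.0008 -0.0003] jawyaw 0.0008323321490534649 F [ 1.6318  0.6374 -0.2847] w 0.07708750739447603 q [ 0.1061  0.5056 -0.5019  1.9735  0.3498  0.7476 -0.6023]
```

Request:
servo_tool([
  [-0.5, 3.6, -1],
  [-0.5, 3.6, -2],
  [-0.5, 3.7, -2],
  [0, 0, -4],
  [0, 0, -4],
  [0, 0, -4],
  [0, 0, -2.7],
  [0, 0, -1.5],
], yaw=[0, 0, 0, 0, 0, 0, 0, 0], fingers=[0.1, 0.1, 0.1, 0.1, 0.1, 0.1, 0.1, 0.1])

```text
time: 2.5
ee_pos: [0.4558, 0.1674, 0.0329]
orientation: [-0.0, 1.574, -0.002]
wrist_force: [-0.3, -0.4, 0.4]
width: 0.0766
```

Run:
```python
from h import *; st()
from workcell import read_camera
c=read_camera("side")["pixels"]; cv2.imwrite("pics/s1.png",cv2.resize(c[280:430,140:340],None,fx=4,fy=4))
```

```text
2.5 ee [0.4558 0.1674 0.0329] x [-0.003  -0.0018 -1.    ] z [ 1.     -0.0014 -0.003 ] jawyaw -0.001353626782684607 F [-0.3149 -0.4105  0.3831] w 0.07656243700786586 q [-0.3529  0.8762 -0.1542  2.1105  0.6296  0.2023 -1.0736]
```

View pics/s1.png

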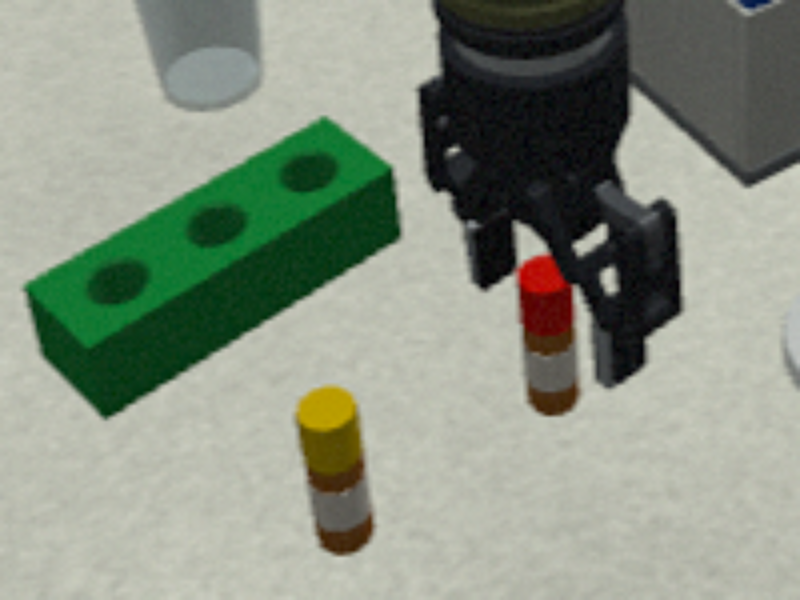

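The side picture shows the red vial between the two fingers, with the cap near crop (545,290) and the tips at (490,270) and (615,370). Closing.

Request:
servo_tool([
  [0, 0, 0],
  [0, 0, 0],
  [0, 0, 0],
  [0, 0, 0],
  [0, 0, 0],
  [0, 0, 0],
], yaw=[0, 0, 0, 0, 0, 0], fingers=[1, 1, 1, 1, 1, 1], grip_force=30)

```text
time: 3.15
ee_pos: [0.4577, 0.168, 0.0363]
orientation: [0.002, 1.569, -0.001]
wrist_force: [0.3, -0.9, 6.8]
width: 0.0232
```

Run:
```python
from h import *; st()
from workcell import read_camera
c=read_camera("side")["pixels"]; cv2.imwrite("pics/s2.png",cv2.resize(c[280:430,140:340],None,fx=4,fy=4))
```

```text
3.15 ee [0.4577 0.168  0.0363] x [ 0.0019  0.0008 -1.    ] z [ 1.     -0.0024  0.0019] jawyaw -0.0023544195672389376 F [ 0.2732 -0.8518  6.7954] w 0.0232058797765088 q [-0.3502  0.8694 -0.1572  2.1094  0.6284  0.2052 -1.0726]
```

View pics/s2.png

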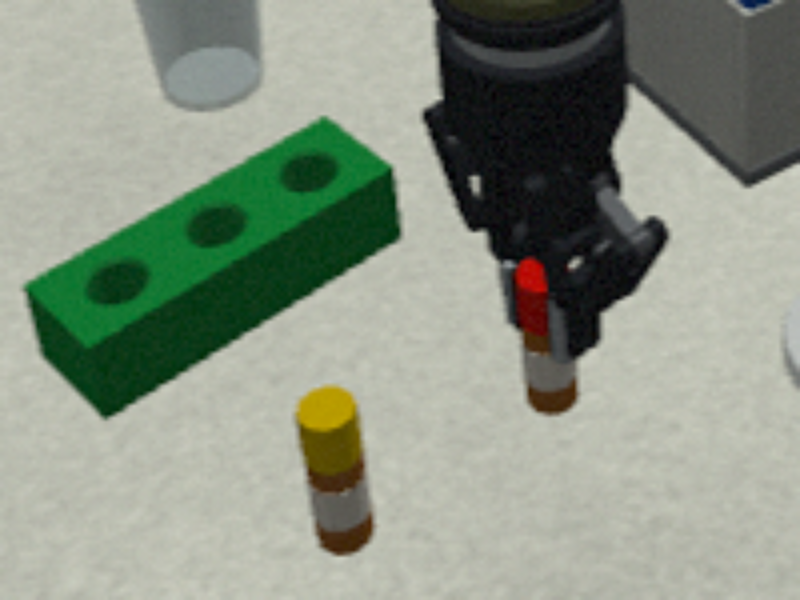

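The vial is gripped: width is 23 mm and the pads hold the cap at crop (535,300). Lift it and carry it to the right-hand pocket.

Request:
servo_tool([
  [0, 0, 2.5],
  [0, 0, 3],
  [0, 0, 3],
  [3.5, 0.3, 0],
  [4, 0.4, 0],
  [4, 0.4, 0],
  [3, 0.3, 0],
  [1.1, 0.1, 0],
], yaw=[0, 0, 0, 0, 0, 0, 0, 0], fingers=[1, 1, 1, 1, 1, 1, 1, 1])

```text
time: 4.0
ee_pos: [0.6164, 0.1822, 0.1206]
orientation: [0.005, 1.568, -0.003]
wrist_force: [-0.8, -0.7, -0.5]
width: 0.0232
```

Request:
servo_tool([
  [0, 0, 0],
  [0, 0, 0],
], yaw=[0, 0], fingers=[1, 1])

```text
time: 4.2
ee_pos: [0.6118, 0.1826, 0.1201]
orientation: [0.001, 1.572, -0.002]
wrist_force: [-1.0, 0.6, -0.2]
width: 0.0231
```

Run:
```python
from h import *; st()
from workcell import read_camera
c=read_camera("side")["pixels"]; cv2.imwrite("pics/s3.png",cv2.resize(c[260:400,130:280],None,fx=5,fy=4.0*1.25))
c=read_camera("top")["pixels"]; cv2.imwrite("pics/t3.png",cv2.resize(c[180:260,150:260],None,fx=6,fy=6))
```

```text
4.2 ee [0.6118 0.1826 0.1201] x [-0.0015 -0.0005 -1.    ] z [ 1.     -0.0018 -0.0015] jawyaw -0.0017735854706634954 F [-1.0213  0.6316 -0.2303] w 0.023114534868491483 q [-0.134   0.8711 -0.4274  1.6054  0.4721  0.7712 -0.7726]
```

View pics/s3.png

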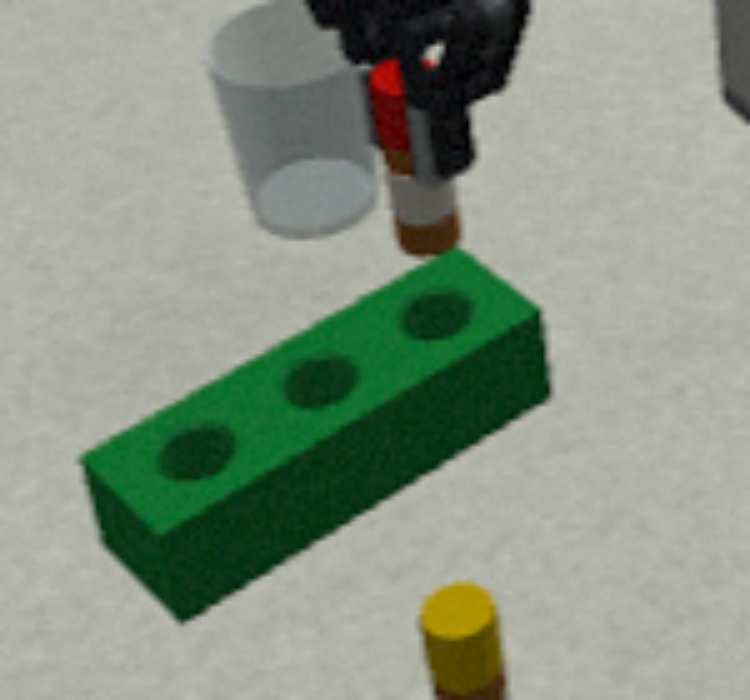

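View pics/t3.png

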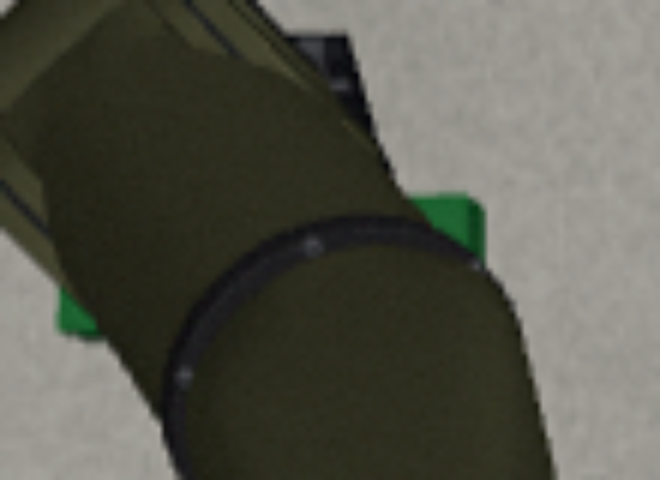

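The side crop shows the vial hanging upright with its foot centred near (429,240). The right-hand mouth is at (437,316). The arm hides the top view.

Run:
```python
from h import *; s=st()
f=cr((429,240),130,260,5); hh=cr((437,316),130,260,5)
print(onz("side",*f,.0838)[:2],onz("side",*hh,.045)[:2])
for z in(.0838,.1588): print(proj("side",(s["ee_pos"][0],s["ee_pos"][1],z)),f)
```

```text
4.3 ee [0.6115 0.1828 0.1203] x [-0.0015 -0.0006 -1.    ] z [ 1.     -0.0009 -0.0015] jawyaw -0.0009446623723223596 F [ 1.107  -0.0592  0.2763] w 0.023388579917148627 q [-0.1344  0.8706 -0.4275  1.606   0.4722  0.7711 -0.7726]
[0.6097 0.1854] [0.6122 0.1855]
(np.float64(216.00033410175604), np.float64(306.53115472145373)) (215.4, 307.6)
(np.float64(211.1099380382966), np.float64(274.02186020895135)) (215.4, 307.6)
```

Request:
servo_tool([
  [0.25, 0, 0],
  [0, 0, -2],
  [0, 0, -1.5],
  [0, 0, -0.6],
  [0, 0, -0.6],
  [0, 0, 0],
], yaw=[0, 0, 0, 0, 0, 0], fingers=[1, 1, 1, 1, 1, 1])

```text
time: 4.9
ee_pos: [0.6149, 0.1826, 0.0726]
orientation: [0.001, 1.572, -0.002]
wrist_force: [-0.4, 0.0, -0.3]
width: 0.0232
```

Run:
```python
from h import *; st()
from workcell import read_camera
c=read_camera("side")["pixels"]; cv2.imwrite("pics/s4.png",cv2.resize(c[260:400,130:280],None,fx=5,fy=5))
```

```text
4.9 ee [0.6149 0.1826 0.0726] x [-0.0013 -0.0006 -1.    ] z [ 1.     -0.0018 -0.0013] jawyaw -0.0017605347645089848 F [-0.4025  0.0499 -0.3335] w 0.02316859371809119 q [-0.1503  0.9379 -0.395   1.617   0.5077  0.6921 -0.799 ]
```

View pics/s4.png

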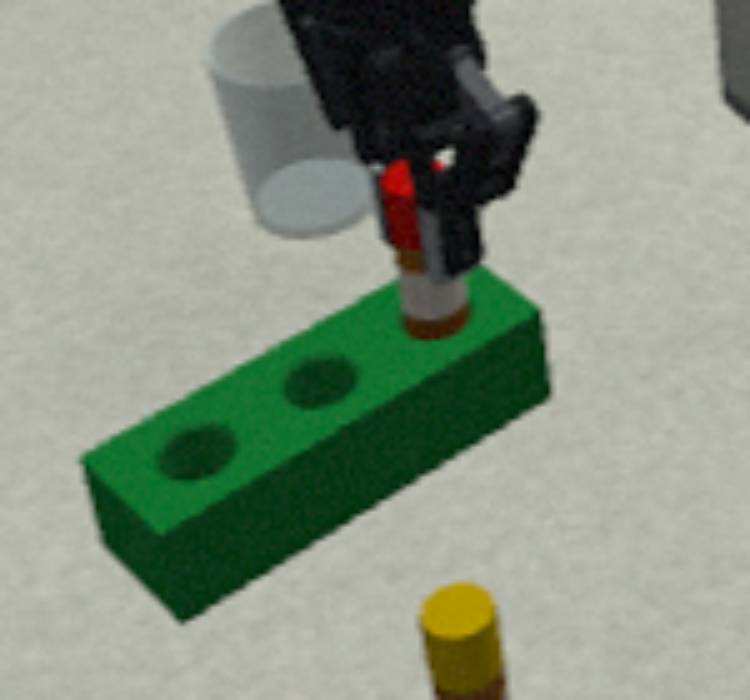

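The foot is about 9 mm into the pocket with no force. Continue down.

Request:
servo_tool([
  [0, 0, -0.8],
  [0, 0, -0.7],
  [0, 0, -0.4],
  [0, 0, -0.3],
  [0, 0, 0],
], yaw=[0, 0, 0, 0, 0], fingers=[1, 1, 1, 1, 1])

```text
time: 5.45
ee_pos: [0.6152, 0.1827, 0.0508]
orientation: [0.001, 1.572, -0.002]
wrist_force: [0.1, -0.1, -0.3]
width: 0.0231
```

Request:
servo_tool([
  [0, 0, 0],
  [0, 0, 0],
  [0, 0, 0],
  [0, 0, 0.5],
  [0, 0, 3],
  [0, 0, 4],
  [0, 0, 4],
  [0, 0, 1],
], yaw=[0, 0, 0, 0, 0, 0, 0, 0], fingers=[0.1, 0.1, 0.1, 0.1, 0.1, 0.1, 0.1, 0.1])

```text
time: 6.25
ee_pos: [0.6181, 0.1844, 0.1818]
orientation: [0.005, 1.563, 0.001]
wrist_force: [0.3, -0.1, 0.5]
width: 0.0767
```

Run:
```python
from h import *; st()
from workcell import read_camera
c=read_camera("side")["pixels"]; cv2.imwrite("pics/s5.png",cv2.resize(c[260:400,130:280],None,fx=5,fy=5))
```

```text
6.25 ee [0.6181 0.1844 0.1818] x [ 0.0082  0.0038 -1.    ] z [ 1.     -0.0023  0.0082] jawyaw -0.0023120860312843255 F [ 0.3465 -0.1257  0.4574] w 0.07672170666645563 q [-0.1144  0.7992 -0.4657  1.5504  0.4289  0.8856 -0.7325]
```

View pics/s5.png

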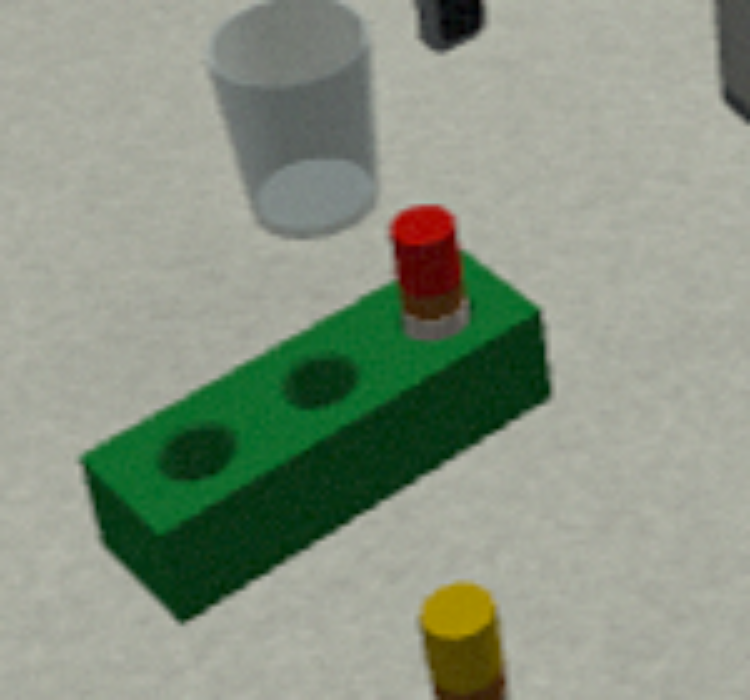

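The red vial stands home: its cap is at crop (424,224) and part of the label is below the mouth. Next is the yellow vial.

Request:
servo_tool([
  [-3, 2, 0],
  [-4, 2.5, 0],
  [-4, 2.5, 0],
  [-3, 2, 0],
  [-1.4, 0.7, 0],
  [0, 0, -4],
  [0, 0, -4],
  [0, 0, -3],
], yaw=[0, 0, 0, 0, 0, 0, 0, 0], fingers=[0.1, 0.1, 0.1, 0.1, 0.1, 0.1, 0.1, 0.1])

```text
time: 7.1
ee_pos: [0.4614, 0.2782, 0.0639]
orientation: [0.0, 1.572, -0.004]
wrist_force: [-0.2, -0.1, -1.3]
width: 0.0772
```

Request:
servo_tool([
  [0, 0, -2],
  [0, 0, -1],
  [0, 0, 0],
], yaw=[0, 0, 0], fingers=[0.1, 0.1, 0.1])

```text
time: 7.4
ee_pos: [0.4612, 0.2788, 0.0349]
orientation: [0.0, 1.572, -0.004]
wrist_force: [0.1, 0.6, 0.7]
width: 0.0766
```

Run:
```python
from h import *; st()
from workcell import read_camera
c=read_camera("side")["pixels"]; cv2.imwrite("pics/s6.png",cv2.resize(c[280:430,130:280],None,fx=4,fy=4))
print(proj("side",(.6145,.1835,.088)),cr((424,224),130,260,5))
```

```text
7.4 ee [0.4612 0.2788 0.0349] x [-0.0017 -0.0022 -1.    ] z [ 1.     -0.0024 -0.0017] jawyaw -0.002412422729082084 F [0.0521 0.6029 0.7417] w 0.07660128378983856 q [-0.4782  0.9024 -0.2549  1.9499  0.5892  0.3656 -1.1993]
(np.float64(214.47665888974257), np.float64(304.2404338834414)) (214.4, 304.4)
```

View pics/s6.png

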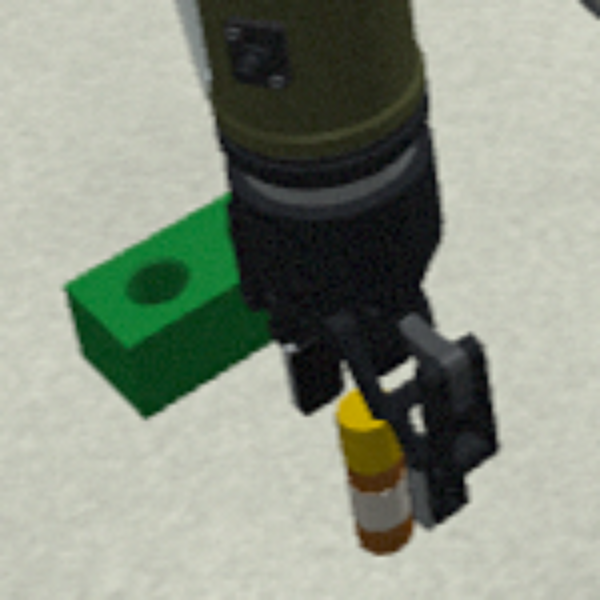

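The red cap matches the predicted home position to 0.2 px. The yellow vial is between the fingers at crop (370,430). Close.

Request:
servo_tool([
  [0, 0, 0],
  [0, 0, 0],
  [0, 0, 0],
  [0, 0, 0],
  [0, 0, 0],
], yaw=[0, 0, 0, 0, 0], fingers=[1, 1, 1, 1, 1])

```text
time: 7.95
ee_pos: [0.4619, 0.28, 0.037]
orientation: [0.002, 1.57, -0.001]
wrist_force: [-0.3, -0.4, 5.5]
width: 0.0235
```

Request:
servo_tool([
  [0, 0, 2.5],
  [0, 0, 3],
  [0, 0, 3],
  [3.5, 0.2, 0],
  [4, 0.2, 0],
  [4, 0.2, 0],
  [2.8, 0.2, 0],
  [1.1, 0, 0],
], yaw=[0, 0, 0, 0, 0, 0, 0, 0], fingers=[1, 1, 1, 1, 1, 1, 1, 1])

```text
time: 8.75
ee_pos: [0.6187, 0.2867, 0.1209]
orientation: [0.004, 1.569, -0.004]
wrist_force: [-1.3, 0.2, -0.7]
width: 0.0232
```

Request:
servo_tool([
  [0, 0, 0],
  [0, 0, 0],
  [0, 0, 0],
], yaw=[0, 0, 0], fingers=[1, 1, 1])

```text
time: 9.05
ee_pos: [0.6139, 0.2882, 0.1212]
orientation: [0.0, 1.572, -0.001]
wrist_force: [0.5, -0.3, -0.3]
width: 0.0233
```

Run:
```python
from h import *; st()
from workcell import read_camera
c=read_camera("side")["pixels"]; cv2.imwrite("pics/s7.png",cv2.resize(c[260:400,130:280],None,fx=5,fy=5))
```

```text
9.05 ee [0.6139 0.2882 0.1212] x [-0.0015 -0.0004 -1.    ] z [ 1.     -0.0004 -0.0015] jawyaw -0.000438483018217507 F [ 0.4634 -0.2762 -0.2549] w 0.023294352173205492 q [-0.2871  0.9178 -0.4393  1.4697  0.4615  0.8594 -0.8802]
```

View pics/s7.png

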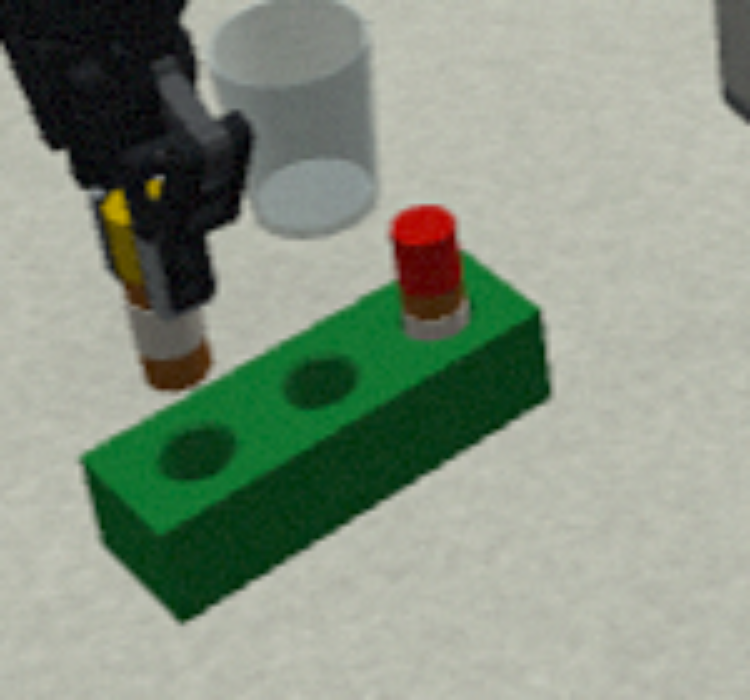

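The side crop shows the yellow vial's foot centred near (177,373) and the left-hand mouth at (198,452).

Run:
```python
from h import *; s=st()
f=cr((177,373),130,260,5); hh=cr((198,452),130,260,5)
print(onz("side",*f,.0842)[:2],onz("side",*hh,.045)[:2])
```

```text
9.1 ee [0.6141 0.2882 0.1214] x [-0.0011 -0.0003 -1.    ] z [ 1.     -0.0004 -0.0011] jawyaw -0.000353193326127796 F [ 1.3838 -0.9658  0.0256] w 0.022663004444720466 q [-0.2872  0.9176 -0.4392  1.4694  0.4616  0.8594 -0.8801]
[0.6117 0.2902] [0.6124 0.2889]
```

Request:
servo_tool([
  [0.1, -0.13, 0],
  [0, 0, -2],
  [0, 0, -1.5],
  [0, 0, -0.6],
  [0, 0, -0.6],
  [0, 0, 0],
], yaw=[0, 0, 0, 0, 0, 0], fingers=[1, 1, 1, 1, 1, 1])

```text
time: 9.7
ee_pos: [0.6157, 0.2869, 0.0735]
orientation: [0.001, 1.572, -0.001]
wrist_force: [-1.6, 1.8, -1.3]
width: 0.0233
```

Request:
servo_tool([
  [0, 0, -0.8],
  [0, 0, -0.7],
  [0, 0, -0.4],
  [0, 0, -0.3],
  [0, 0, 0],
], yaw=[0, 0, 0, 0, 0], fingers=[1, 1, 1, 1, 1])

```text
time: 10.2
ee_pos: [0.616, 0.287, 0.0517]
orientation: [0.002, 1.572, -0.001]
wrist_force: [-1.6, 2.2, -2.5]
width: 0.0232
```

Request:
servo_tool([
  [0, 0, 0],
  [0, 0, 0],
  [0, 0, 0],
  [0, 0, 0.5],
  [0, 0, 3],
  [0, 0, 4],
  [0, 0, 4],
  [0, 0, 4],
], yaw=[0, 0, 0, 0, 0, 0, 0, 0], fingers=[0.1, 0.1, 0.1, 0.1, 0.1, 0.1, 0.1, 0.1])

```text
time: 11.0
ee_pos: [0.6165, 0.2861, 0.2094]
orientation: [0.002, 1.57, -0.002]
wrist_force: [1.7, 0.1, -0.4]
width: 0.0768
```

Request:
servo_tool([
  [-1, -5, 1],
  [-1.5, -4.5, 1],
  [-1.5, -4.5, 1],
  [-1.5, -4.5, 1],
  [-1.5, -4.5, 0],
  [-1.5, -4.5, 0],
  [-1.5, -4.5, 0],
  [-1.5, -4, 0],
], yaw=[0, 0, 0, 0, 0, 0, 0, -0.13], fingers=[0.1, 0.1, 0.1, 0.1, 0.1, 0.1, 0.1, 0.1])

```text
time: 11.8
ee_pos: [0.501, -0.0744, 0.2475]
orientation: [0.106, 1.567, -0.108]
wrist_force: [0.3, -0.3, 0.5]
width: 0.0764
```

Run:
```python
from h import *; st()
from workcell import read_camera
c=read_camera("side")["pixels"]; cv2.imwrite("pics/s8.png",cv2.resize(c[190:390,130:430],None,fx=2.5,fy=2.5))
c=read_camera("top")["pixels"]; cv2.imwrite("pics/t8.png",c)
```

```text
11.8 ee [ 0.501  -0.0744  0.2475] x [ 0.0007 -0.0009 -1.    ] z [ 0.9908 -0.1356  0.0009] jawyaw -0.13604272419603478 F [ 0.2686 -0.2587  0.4692] w 0.07642323390740058 q [ 0.386   0.5476 -0.5185  1.8884  0.3692  0.8003 -0.4664]
```

View pics/s8.png

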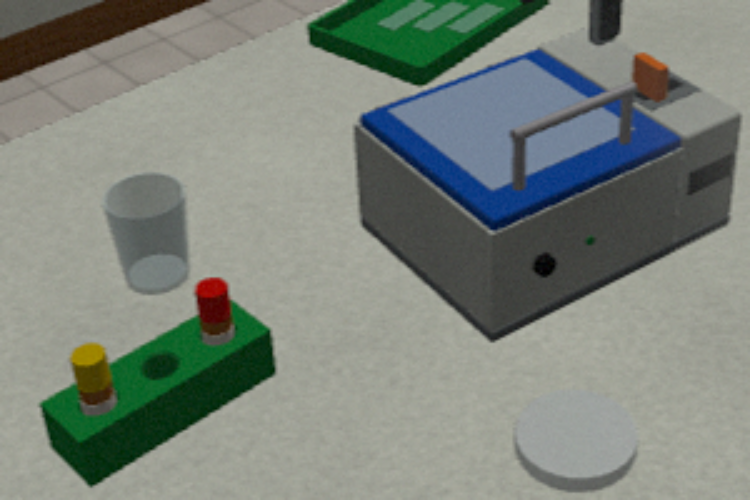

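View pics/t8.png

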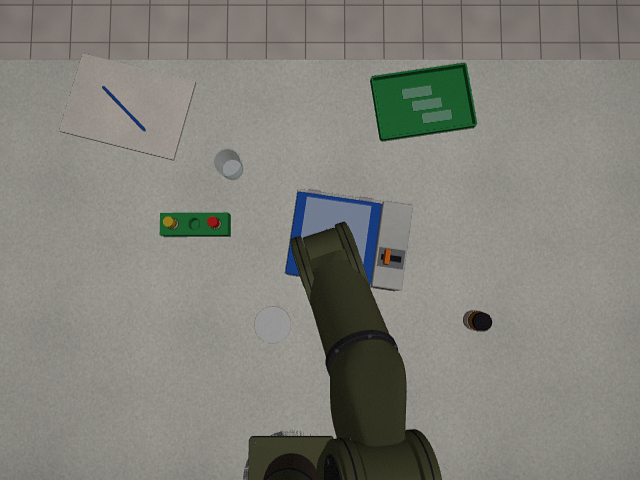

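The side and top pictures show both vials upright in the end pockets, with the cap at side crop (89,352) for yellow and (212,287) for red. The other objects are undisturbed. I'll check the yellow cap numerically, then grasp the handle.

Run:
```python
from h import *
print(proj("side",(.6145,.2875,.088)),cr((89,352),130,190,2.5),proj("top",(.6145,.2875,.088)),proj("top",(.6145,.1835,.088)))
```

```text
(np.float64(165.1826138373674), np.float64(331.0563071339662)) (165.3, 330.5) (np.float64(167.51805940598283), np.float64(221.12681968755962)) (np.float64(211.76581399907764), np.float64(221.16068722184747))
```

Request:
servo_tool([
  [0, -1.7, 0],
  [0, 0, -3],
  [0, 0, -3],
  [0, 0, -2],
  [0, 0, -1.4],
  [0, 0, 0],
], yaw=[0, 0, 0, 0, 0, 0], fingers=[0.1, 0.1, 0.1, 0.1, 0.1, 0.1])

```text
time: 12.5
ee_pos: [0.501, -0.0883, 0.1518]
orientation: [0.103, 1.571, -0.103]
wrist_force: [0.5, 0.4, -0.0]
width: 0.0768
```

Run:
```python
from h import *; st()
from workcell import read_camera
c=read_camera("side")["pixels"]; cv2.imwrite("pics/s9.png",cv2.resize(c[170:330,265:435],None,fx=4,fy=3.5))
```

```text
12.5 ee [ 0.501  -0.0883  0.1518] x [-0.0028  0.0001 -1.    ] z [ 0.9914 -0.1305 -0.0028] jawyaw -0.13092386973361184 F [ 0.5155  0.4086 -0.0029] w 0.07677828435253838 q [ 0.3421  0.6887 -0.4197  1.9806  0.4953  0.5762 -0.5466]
```

View pics/s9.png

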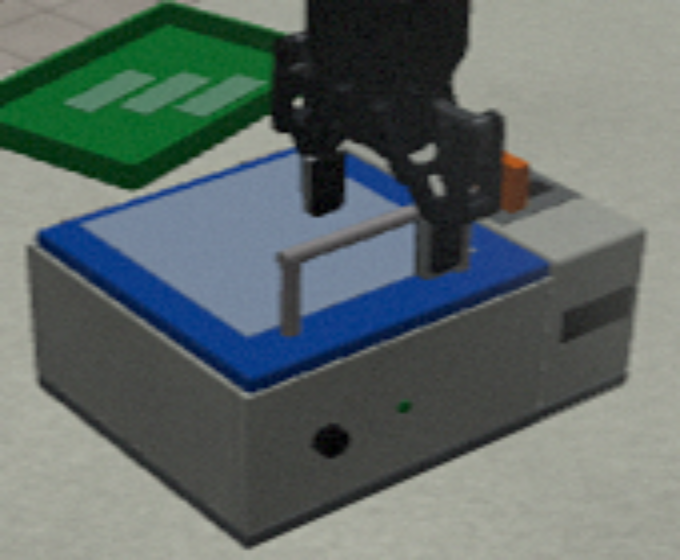

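The jaws straddle the handle bar, with the tips at crop (322,205) and (445,265). Close on the bar, then tug in small steps.

Request:
servo_tool([
  [0, 0, 0],
  [0, 0, 0],
  [0, 0, 0],
  [0, 0, 0],
  [0, 0, 0],
  [0, 0, 0],
  [0, 0, 0],
  [0, 0, 0],
], yaw=[0, 0, 0, 0, 0, 0, 0, 0], fingers=[1, 1, 1, 1, 1, 1, 1, 1], grip_force=40)

```text
time: 13.35
ee_pos: [0.5014, -0.0886, 0.1533]
orientation: [0.104, 1.569, -0.104]
wrist_force: [-3.1, 0.2, 6.4]
width: 0.0085
```

Request:
servo_tool([
  [0, 0, 0.2],
  [0, 0, 0.2],
  [0, 0, 0],
  [0, 0, 0],
], yaw=[0, 0, 0, 0], fingers=[1, 1, 1, 1])

```text
time: 13.75
ee_pos: [0.5027, -0.0888, 0.157]
orientation: [0.104, 1.567, -0.104]
wrist_force: [2.4, -0.5, -3.8]
width: 0.0087
```

Request:
servo_tool([
  [0, 0, 0.2],
  [0, 0, 0.2],
  [0, 0, 0.1],
  [0, 0, 0],
], yaw=[0, 0, 0, 0], fingers=[1, 1, 1, 1])

```text
time: 14.15
ee_pos: [0.5038, -0.089, 0.16]
orientation: [0.105, 1.566, -0.103]
wrist_force: [11.0, -2.0, -26.4]
width: 0.0083
```

At about 6 mm of rise the force jumped from 4 N to 26 N, so the catch holds. Lower the lid, release it and go to the tab.

Request:
servo_tool([
  [0, 0, -0.4],
  [0, 0, -0.4],
  [0, 0, 0],
  [0, 0, 0],
  [0, 0, 0],
  [0, 0, 0],
  [0, 0, 0],
  [0, 0, 0],
], yaw=[0, 0, 0, 0, 0, 0, 0, 0], fingers=[1, 1, 1, 0.2, 0.2, 0.2, 0.2, 0.2])

```text
time: 14.95
ee_pos: [0.5018, -0.0885, 0.1541]
orientation: [0.104, 1.568, -0.104]
wrist_force: [0.2, 0.0, -0.9]
width: 0.068
```

Run:
```python
from h import *; s=st()
y=np.array([.134,.991]);y/=np.linalg.norm(y); tab=np.array([.5275,-.219])
p=tab+y*(.006+.011+.006); print("target",p, (p-s["ee_pos"][:2])*100)
```

```text
14.95 ee [ 0.5018 -0.0885  0.1541] x [ 0.0001 -0.     -1.    ] z [ 0.9913 -0.1314  0.0001] jawyaw -0.13182847375089504 F [ 0.18    0.0042 -0.9013] w 0.06800162578071381 q [ 0.3442  0.6851 -0.4219  1.9791  0.4937  0.5785 -0.5454]
target [ 0.5306 -0.1962] [  2.8785 -10.7681]
```

Request:
servo_tool([
  [0, 0, 2],
  [0, 0, 4],
  [0, 0, 3],
  [0.9, -3.2, 0],
  [1, -4, 0],
  [1, -3.5, 0],
  [0, 0, 0],
  [0, 0, 0],
], yaw=[0, 0, 0, 0, 0, 0, 0, 0], fingers=[0.2, 0.2, 0.2, 1, 1, 1, 1, 1])

```text
time: 15.75
ee_pos: [0.5305, -0.1961, 0.2436]
orientation: [0.106, 1.569, -0.105]
wrist_force: [-0.6, -0.1, -0.3]
width: -0.0004
```

Request:
servo_tool([
  [0, 0, -4],
  [0, 0, -3],
  [0, 0, -2],
  [0, 0, 0],
], yaw=[0, 0, 0, 0], fingers=[1, 1, 1, 1])

```text
time: 16.15
ee_pos: [0.5287, -0.1932, 0.1516]
orientation: [0.103, 1.574, -0.1]
wrist_force: [0.3, 0.2, 0.1]
width: -0.0
```

Run:
```python
from h import *; st()
from workcell import read_camera
c=read_camera("side")["pixels"]; cv2.imwrite("pics/s10.png",cv2.resize(c[170:300,320:450],None,fx=5,fy=4.5))
```

```text
16.15 ee [ 0.5287 -0.1932  0.1516] x [-0.0058  0.0025 -1.    ] z [ 0.9917 -0.1286 -0.0061] jawyaw -0.1289320770681057 F [0.3407 0.1976 0.1133] w -4.71999479202926e-05 q [ 0.5332  0.7489 -0.4515  1.8171  0.4814  0.6929 -0.3211]
```

View pics/s10.png

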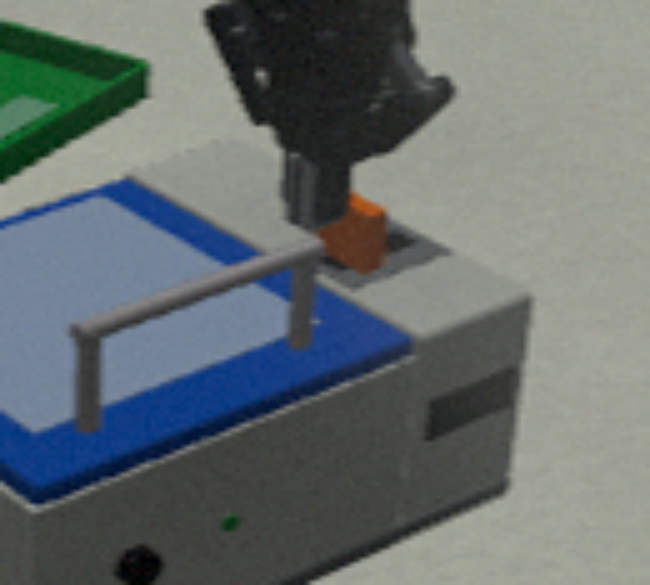

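The closed fingertips are at crop (318,215), on the lid side of the fin at (355,235). Lower them and push away from the lid.

Request:
servo_tool([
  [0, 0, -1.2],
  [0, 0, -0.7],
  [-0.05, -0.4, 0],
  [-0.1, -0.6, 0],
  [-0.1, -0.6, 0],
  [0, 0, 0],
], yaw=[0, 0, 0, 0, 0, 0], fingers=[1, 1, 1, 1, 1, 1])

```text
time: 16.8
ee_pos: [0.5286, -0.212, 0.1351]
orientation: [0.105, 1.567, -0.104]
wrist_force: [0.5, 1.6, -2.2]
width: -0.0
```

Request:
servo_tool([
  [-0.1, -0.5, 0],
  [-0.1, -0.5, 0],
  [0, 0, 0],
], yaw=[0, 0, 0], fingers=[1, 1, 1])

```text
time: 17.1
ee_pos: [0.5269, -0.2224, 0.1352]
orientation: [0.104, 1.567, -0.105]
wrist_force: [1.7, 2.7, -1.3]
width: 0.0001
```

Run:
```python
from h import *; st()
from workcell import read_camera
c=read_camera("side")["pixels"]; cv2.imwrite("pics/s11.png",cv2.resize(c[170:300,320:450],None,fx=5,fy=4.5))
```

```text
17.1 ee [ 0.5269 -0.2224  0.1352] x [ 0.0015 -0.0004 -1.    ] z [ 0.9912 -0.1325  0.0015] jawyaw -0.13284394540273667 F [ 1.6584  2.7254 -1.3365] w 0.00010011707902194549 q [ 0.5737  0.7792 -0.4391  1.8095  0.5056  0.6648 -0.2921]
```

View pics/s11.png

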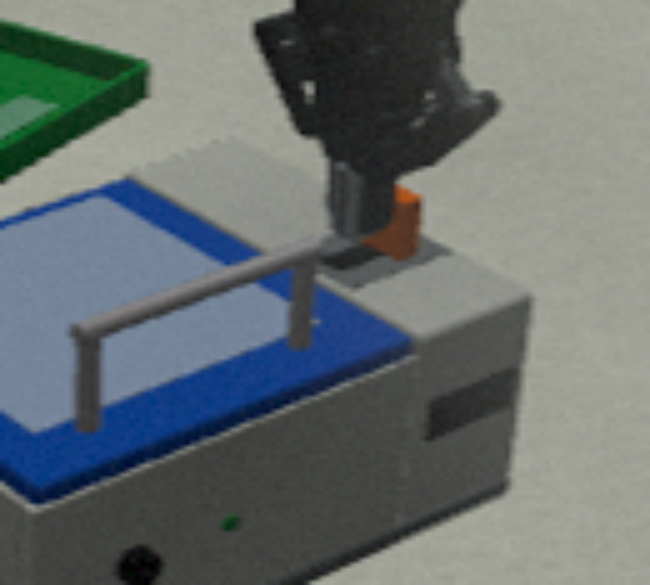

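The fin has slid from crop x≈370 to x≈405. Continue to the stop, watching the force.

Request:
servo_tool([
  [-0.05, -0.3, 0],
  [-0.05, -0.3, 0],
  [0, 0, 0],
], yaw=[0, 0, 0], fingers=[1, 1, 1])

```text
time: 17.45
ee_pos: [0.5265, -0.224, 0.1352]
orientation: [0.105, 1.567, -0.098]
wrist_force: [3.1, 9.0, -1.0]
width: 0.0002
```

Request:
servo_tool([
  [0, -0.2, 0],
  [0, -0.2, 0],
  [0, 0, 0],
], yaw=[0, 0, 0], fingers=[1, 1, 1])

```text
time: 17.75
ee_pos: [0.5265, -0.2242, 0.1353]
orientation: [0.107, 1.568, -0.092]
wrist_force: [1.0, 16.9, 2.5]
width: -0.0001
```

The tool stopped at y=-0.224 with the force rising to 17 N, so the tab is at its stop. Back off and return to the handle.

Request:
servo_tool([
  [0.1, 1.4, 0],
  [0, 0, 3],
  [0, 0, 5],
  [0, 0, 2],
  [-0.8, 3.5, 0],
  [-1, 4, 0],
  [-1, 4, 0],
  [0, 0, 0],
], yaw=[0, 0, 0, 0, 0, 0, 0, 0], fingers=[1, 1, 1, 1, 0.15, 0.15, 0.15, 0.15])

```text
time: 18.55
ee_pos: [0.4968, -0.0978, 0.2357]
orientation: [0.098, 1.57, -0.097]
wrist_force: [0.2, -0.1, 1.0]
width: 0.058
```

Run:
```python
from h import *; st()
from workcell import read_camera
c=read_camera("side")["pixels"]; cv2.imwrite("pics/s12.png",cv2.resize(c[170:300,300:450],None,fx=5,fy=4.5))
c=read_camera("top")["pixels"]; cv2.imwrite("pics/t12.png",cv2.resize(c[180:300,275:425],None,fx=5,fy=5))
```

```text
18.55 ee [ 0.4968 -0.0978  0.2357] x [-0.0011  0.0007 -1.    ] z [ 0.9923 -0.1235 -0.0012] jawyaw -0.12385864114769154 F [ 0.2497 -0.1398  0.9976] w 0.05799370194118141 q [ 0.4364  0.5665 -0.5255  1.9013  0.3927  0.7779 -0.4298]
```

View pics/s12.png

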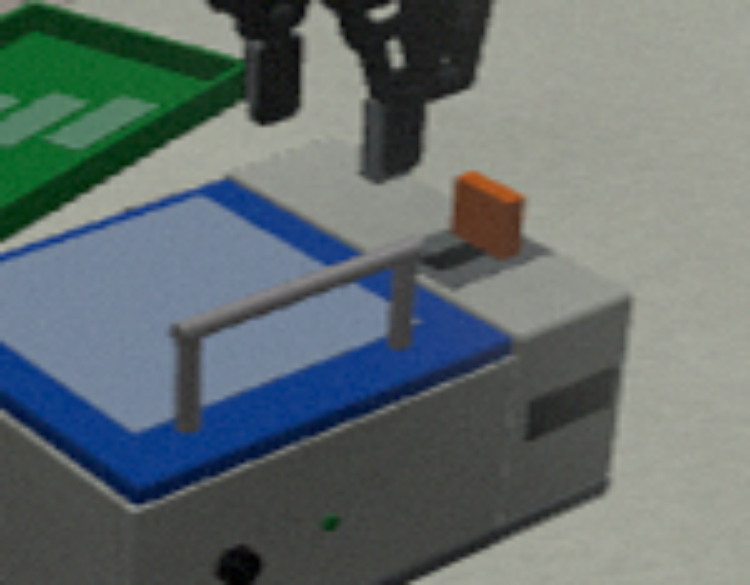

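View pics/t12.png

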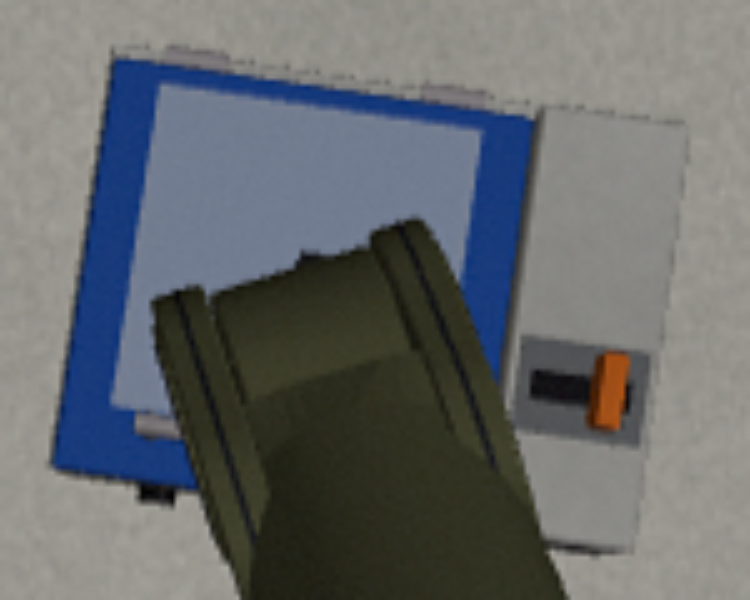

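The pictures show the tab now at top crop (612,390), up from (563,383). That is about 21 mm of travel. Grasp the handle again.

Request:
servo_tool([
  [0.4, 0.8, -2],
  [0, 0, -3],
  [0, 0, -2.3],
  [0, 0, -1],
  [0, 0, 0],
  [0, 0, 0],
  [0, 0, 0],
  [0, 0, 0],
], yaw=[0, 0, 0, 0, 0, 0, 0, 0], fingers=[0.15, 0.15, 0.15, 0.15, 0.15, 1, 1, 1], grip_force=40)

```text
time: 19.45
ee_pos: [0.503, -0.0949, 0.1529]
orientation: [0.104, 1.566, -0.104]
wrist_force: [-0.4, 0.4, 0.1]
width: 0.0295
```

Request:
servo_tool([
  [0, 0, 0],
  [0, 0, 0],
  [0, 0, 0],
  [0, 0, 0],
], yaw=[0, 0, 0, 0], fingers=[1, 1, 1, 1])

```text
time: 19.85
ee_pos: [0.5005, -0.0945, 0.1524]
orientation: [0.103, 1.571, -0.105]
wrist_force: [-4.2, 0.3, 7.0]
width: 0.0084
```

Run:
```python
from h import *; st()
th=np.linspace(0,1.047,25); a=th+.3534
f=.168-.1791*np.cos(a); z=.1791*np.sin(a)-.062
P=np.c_[f*.991,-f*.134,z]*100; print(np.round(np.diff(P,axis=0),2).tolist())
```

```text
19.85 ee [ 0.5005 -0.0945  0.1524] x [-0.0031 -0.0007 -1.    ] z [ 0.9912 -0.132  -0.0029] jawyaw -0.1323977705439049 F [-4.249   0.2591  7.0084] w 0.00843297119134688 q [ 0.3598  0.6898 -0.4294  1.9777  0.5037  0.5827 -0.5442]
[[0.28, -0.04, 0.73], [0.31, -0.04, 0.71], [0.35, -0.05, 0.7], [0.38, -0.05, 0.68], [0.4, -0.05, 0.67], [0.43, -0.06, 0.65], [0.46, -0.06, 0.63], [0.49, -0.07, 0.61], [0.51, -0.07, 0.59], [0.54, -0.07, 0.56], [0.56, -0.08, 0.54], [0.58, -0.08, 0.51], [0.61, -0.08, 0.49], [0.63, -0.08, 0.46], [0.65, -0.09, 0.43], [0.66, -0.09, 0.4], [0.68, -0.09, 0.37], [0.7, -0.09, 0.34], [0.71, -0.1, 0.31], [0.72, -0.1, 0.28], [0.73, -0.1, 0.25], [0.74, -0.1, 0.22], [0.75, -0.1, 0.18], [0.76, -0.1, 0.15]]
```

Request:
servo_tool([
  [0.28, -0.04, 0.73],
  [0.31, -0.04, 0.71],
  [0.35, -0.05, 0.7],
  [0.38, -0.05, 0.68],
  [0, 0, 0],
], yaw=[0, 0, 0, 0, 0], fingers=[1, 1, 1, 1, 1])

```text
time: 20.35
ee_pos: [0.5133, -0.0965, 0.1808]
orientation: [0.103, 1.573, -0.105]
wrist_force: [-7.8, 1.4, 1.9]
width: 0.0082
```

The lid is free: it has risen 28 mm with small forces. Continue along the arc.

Request:
servo_tool([
  [0.35, -0.05, 0.67],
  [0.43, -0.06, 0.65],
  [0.46, -0.06, 0.63],
  [0.49, -0.07, 0.61],
  [0.51, -0.07, 0.59],
  [0.54, -0.07, 0.56],
  [0.56, -0.08, 0.54],
  [0, 0, 0],
], yaw=[0, 0, 0, 0, 0, 0, 0, 0], fingers=[1, 1, 1, 1, 1, 1, 1, 1])

```text
time: 21.15
ee_pos: [0.5463, -0.1013, 0.2238]
orientation: [0.103, 1.574, -0.106]
wrist_force: [-11.3, 0.9, 8.3]
width: 0.0089
```

Run:
```python
from h import *; st()
from workcell import read_camera
c=read_camera("side")["pixels"]; cv2.imwrite("pics/s13.png",cv2.resize(c[100:320,230:450],None,fx=3,fy=2.7))
```

```text
21.15 ee [ 0.5463 -0.1013  0.2238] x [-0.0058 -0.0012 -1.    ] z [ 0.9912 -0.1323 -0.0056] jawyaw -0.1327077637067694 F [-11.3138   0.8789   8.3053] w 0.008891594567218624 q [ 0.4022  0.6444 -0.5078  1.7708  0.4053  0.8381 -0.4304]
```

View pics/s13.png

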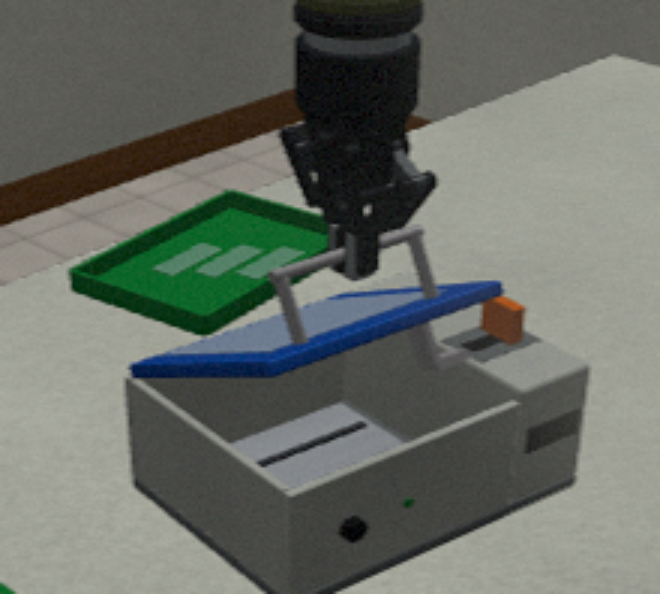

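The lid is about 27° open with the bar in the pads at crop (358,255), and no contact elsewhere. The 14 N radial force means my arc is slightly too tight, so I'll bias it outward.

Request:
servo_tool([
  [0.5, -0.08, 0.6],
  [0.55, -0.08, 0.57],
  [0.6, -0.08, 0.5],
  [0.65, -0.09, 0.45],
  [0.66, -0.09, 0.42],
  [0.68, -0.09, 0.39],
  [0.7, -0.09, 0.36],
  [0, 0, 0],
], yaw=[0, 0, 0, 0, 0, 0, 0, 0], fingers=[1, 1, 1, 1, 1, 1, 1, 1])

```text
time: 22.0
ee_pos: [0.5943, -0.1082, 0.257]
orientation: [0.104, 1.565, -0.106]
wrist_force: [-4.3, -1.5, 5.3]
width: 0.0085
```

Request:
servo_tool([
  [0.71, -0.1, 0.33],
  [0.72, -0.1, 0.3],
  [0.73, -0.1, 0.26],
  [0.74, -0.1, 0.22],
  [0.75, -0.1, 0.18],
  [0.5, -0.07, 0.1],
  [0, 0, 0],
  [0, 0, 0],
], yaw=[0, 0, 0, 0, 0, 0, 0, 0], fingers=[1, 1, 1, 1, 1, 1, 1, 1])

```text
time: 22.8
ee_pos: [0.6349, -0.1141, 0.2702]
orientation: [0.103, 1.566, -0.106]
wrist_force: [-3.0, -4.7, 4.6]
width: 0.0087
```

Request:
servo_tool([
  [0, 0, 0],
  [0, 0, 0],
  [0, 0, 0],
  [0, 0, 0],
], yaw=[0, 0, 0, 0], fingers=[1, 1, 1, 1])

```text
time: 23.2
ee_pos: [0.6347, -0.1141, 0.2702]
orientation: [0.103, 1.566, -0.106]
wrist_force: [-3.0, -4.8, 4.4]
width: 0.0083
```

Run:
```python
from h import *; s=st()
d=s["ee_pos"]-np.array([.501,-.0913,.153]); f=d[0]*.991-d[1]*.134
print("theta",np.arctan2(d[2]+.062,.168-f)-.3534, "r",np.hypot(d[2]+.062,.168-f), s["joint_vel"])
from workcell import read_camera
c=read_camera("side")["pixels"]; cv2.imwrite("pics/s14.png",c)
c=read_camera("top")["pixels"]; cv2.imwrite("pics/t14.png",c)
```

```text
23.2 ee [ 0.6347 -0.1141  0.2702] x [ 0.0022 -0.0018 -1.    ] z [ 0.9911 -0.1329  0.0024] jawyaw -0.13326446266110256 F [-3.0365 -4.7903  4.3896] w 0.008345619428106276 q [ 0.3737  0.7108 -0.5145  1.4452  0.3745  1.0814 -0.3462]
theta 1.0384337965974153 r 0.18207477857549706 [ 0.0002 -0.0011  0.0001  0.0004 -0.0007 -0.0004 -0.0016]
```

View pics/s14.png

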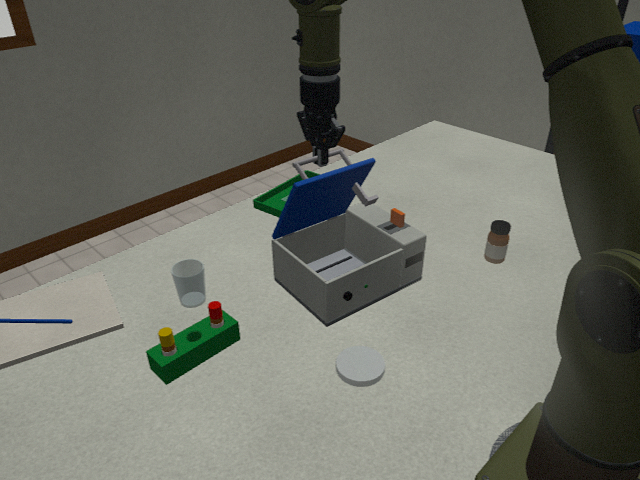

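View pics/t14.png

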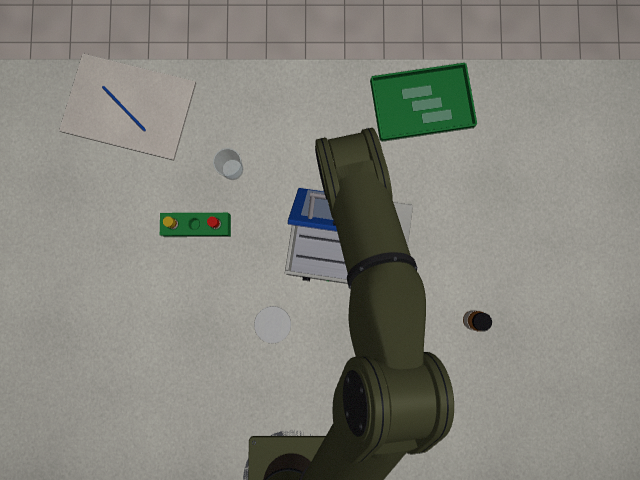

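The lid stands about 60° open with the bar in the pads at side (321,157). Both vials are home, and the beaker (228,164), petri dish (272,324) and jar (480,321) have not moved in the top view. Handing in.

```bash
python3 -c "
from workcell import bot
print(bot.job_done())"
```

```text
the job is handed in; nothing more can be done
None
```

I finished the whole job and handed it in at 23.2 s of the 72 s allowed; no verdict is reported.

- **Vials:** red and yellow stand in the two end pockets, let go. In the side camera their cap tops matched the predicted fully-home positions to within 0.6 px.
- **Tug test:** before touching the tab, I lifted the lid by its handle. At about 6 mm of rise it stopped hard, with the force jumping from 4 N to 26 N, so the catch was holding.
- **Tab:** I pushed the orange tab to its stop. The top image shows about 21 mm of travel, and the lid then rose freely.
- **Lid:** it is held at about 1.04 rad (60°), worked out from the tool position. The gripper has the bar at a 40 N grip, the arm is still, and the wrist force is about 7 N.
- **Beaker, petri dish and stain jar:** they appear at the same pixels as at the start.

None of my final checks failed. The one mismatch was during the lift: my planned arc was slightly too tight and put about 14 N of side load on the handle, so I corrected it outward. At the end the handle's radius measured 3 mm over nominal, about the limit of the camera calibration.

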